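Lay out the frozen pastries on their display trays

TASK

Set out the four frozen pastries, each flat and upright in the middle of the tray of its own colour: the raspberry cake on the red tray, the lemon tart on the yellow, the pistachio pop on the green and the chocolate pop on the brown, each pop turned so that its stick lies down in the gap of the tray's steel fork and points out over that edge. Set them down rather than dropping them, and leave the yellow tub and the ramekin of berries standing where they are.

Things in the scene. Friction and masses are not known exactly. Their poses are not given: they have to be found in the camera images.
- raspberry_cake: Hard-frozen raspberry-red round cake, rigid: straight sides of diameter 56 mm up to 24 mm, then domed, 39 mm high, a berry on top up to 50 mm. Origin: centre of its underside; z up. About 90 g.
- lemon_tart: Hard-frozen round tart, golden crust with straight sides of diameter 60 mm, 26 mm high, yellow top with a ring of cream dots. Origin: centre of its underside; z up. About 80 g.
- pistachio_pop: Hard-frozen light-green pistachio pop lying flat: rigid block 64 (x) x 44 (y) x 24 mm, edges rounded, with a wooden stick 43 mm long, 10 wide, 5 thick (9.5 to 14.5 mm above the underside). Origin: on the underside at the end where the stick comes out; x runs from there through the block (centre at x = +32 mm), the stick points to -x; z up. 75 g. Grip across the 44 mm at the block's centre.
- chocolate_pop: Hard-frozen milk-chocolate brown pop lying flat: rigid block 64 (x) x 44 (y) x 24 mm, edges rounded, with a wooden stick 43 mm long, 10 wide, 5 thick (9.5 to 14.5 mm above the underside). Origin: on the underside at the end where the stick comes out; x runs from there through the block (centre at x = +32 mm), the stick points to -x; z up. 75 g. Grip across the 44 mm at the block's centre.
- tray_red: Fixed square white tray, 110 x 110 mm, red floor liner. Origin: centre of its underside; z up, x, y along its edges. Floor 4 mm above the counter, rim 4 mm wide, 8 mm high.
- tray_yellow: Fixed square white tray, 110 x 110 mm, yellow floor liner. Origin: centre of its underside; z up, x, y along its edges. Floor 4 mm above the counter, rim 4 mm wide, 8 mm high.
- tray_green: Fixed square white tray, 110 x 110 mm, light-green floor liner. Origin: centre of its underside; z up, x, y along its edges. Floor 4 mm above the counter, rim 4 mm wide, 8 mm high. At its -x edge a steel fork: two posts 8 x 12 mm, 26 mm high, at x = -50, y = +17 and -17 mm: a 22 mm gap for the stick, pointing to -x. Pop in place: yaw as tray, origin at tray x = -32, y = 0 mm.
- tray_brown: Fixed square white tray, 110 x 110 mm, brown floor liner. Origin: centre of its underside; z up, x, y along its edges. Floor 4 mm above the counter, rim 4 mm wide, 8 mm high. At its -x edge a steel fork: two posts 8 x 12 mm, 26 mm high, at x = -50, y = +17 and -17 mm: a 22 mm gap for the stick, pointing to -x. Pop in place: yaw as tray, origin at tray x = -32, y = 0 mm.
- tub: Bystander: closed cream tub with a yellow lid, largest diameter 84 mm, 60 mm high, 350 g, loose. Origin: centre of its underside; z up. Leave it where it stands.
- ramekin: Bystander: white ceramic ramekin of dark blue berries, rim diameter 76 mm, 42 mm high, 250 g, loose. Origin: centre of its underside; z up. Leave it where it stands.
There are look-alikes about, which are no part of the job. Several things look just like the raspberry_cake: the one meant starts farthest from the robot's base.

How it is judged:
At the end, for the whole second after the job is handed in: All four rest on their own trays' floors (height within 4 mm, tilt under 0.12 rad). Cake and tart within 15 mm of the tray centre. Pops: stick in the fork, origin within 15 mm along x and 12 mm across of tray point x = -32 mm, yaw within 0.2 rad (z of raspberry_cake in the frame of tray_red between 0 and 0.008 m and angle between each of raspberry_cake, lemon_tart, pistachio_pop, chocolate_pop's own z axis and vertical below 0.12 rad and linear speed of each of raspberry_cake, lemon_tart, pistachio_pop, chocolate_pop below 0.02 m/s and angular speed of each of raspberry_cake, lemon_tart, pistachio_pop, chocolate_pop below 0.2 rad/s and horizontal distance between raspberry_cake and tray_red below 0.015 m and z of lemon_tart in the frame of tray_yellow between 0 and 0.008 m and horizontal distance between lemon_tart and tray_yellow below 0.015 m and z of pistachio_pop in the frame of tray_green between 0 and 0.008 m and x of pistachio_pop in the frame of tray_green between -0.047 and -0.017 m and y of pistachio_pop in the frame of tray_green between -0.012 and 0.012 m and angle between the x axis of pistachio_pop and the x axis of tray_green, either way round below 0.2 rad and z of chocolate_pop in the frame of tray_brown between 0 and 0.008 m and x of chocolate_pop in the frame of tray_brown between -0.047 and -0.017 m and y of chocolate_pop in the frame of tray_brown between -0.012 and 0.012 m and angle between the x axis of chocolate_pop and the x axis of tray_brown, either way round below 0.2 rad); the robot touches nothing.
It fails at once if a pastry is dropped: loose from the fingers with its underside more than 50 mm above the counter ((height (world z) of raspberry_cake above 0.05 m and contact force between raspberry_cake and the fingers below 0.02 N) or (height (world z) of lemon_tart above 0.05 m and contact force between lemon_tart and the fingers below 0.02 N) or (height (world z) of pistachio_pop above 0.05 m and contact force between pistachio_pop and the fingers below 0.02 N) or (height (world z) of chocolate_pop above 0.05 m and contact force between chocolate_pop and the fingers below 0.02 N)).
It fails at once if the tub is moved more than 25 mm or tipped over (distance of tub from where it was at the start of the episode above 0.025 m or angle between tub's own z axis and vertical above 0.4 rad).
It fails at once if the ramekin is moved more than 25 mm or tipped over (distance of ramekin from where it was at the start of the episode above 0.025 m or angle between ramekin's own z axis and vertical above 0.4 rad).
It also fails if it takes over 99 s, if anything falls off the work surface, if the arm or the gripper's body presses on something with over 40 N, if the wrist force passes 120 N, or if a joint passes its speed limit or range.

ROBOT

A 6-joint arm with a two-finger parallel gripper is mounted at the origin on the work surface. World frame = base frame: x ahead of the robot, y to its left, z up, the work surface at z = 0. Lengths are in m, angles in rad, forces in N, time in s.
With the tool pointing down it reaches from about 0.275 to 0.85 m from the base axis. Payload 5.2 kg.
Tool frame: the origin (TCP) lies between the finger pads; the fingertips stand tcp_to_tips ahead of it and the grasp point (between the pads) lies 6 mm ahead of it (tcp_to_tips is the distance from the TCP to the fingertips, in m); z points along the fingers, y is the line along which they close (so a half turn about z gives the same grasp; the last joint's range is limited). The gripper opens to 85 mm and grips with 20 to 120 N. Pads are 22 mm wide; open, the fingers measure 114 mm over their backs; the gripper's body (76 mm by 85 mm) begins 54 mm behind the grasp point. The pads swing forward as they close: fully open they stand 13 mm farther back than shut.
Start: joints at [0.977, 0.259, 1.535, -0, 1.348, -0.203], TCP at [0.209, 0.509, 0.256] pointing down, gripper open.
Joint ranges: [-3.14, 3.14], [-0.91, 2.08], [0.19, 2.58], [-1.22, 4.36], [0.22, 2.71], [-3.12, 3.12]. Speed limits (rad/s): [2.57, 2.57, 3.14, 3.14, 3.14, 3.14].

INTERFACE

Orientations are given as a rotation vector (axis times angle).
In Python, from cell import * gives the robot as it stands.
- The arm moves only by the tool send_rows, never from a script. Its argument "motion" is a list of rows, each an object with "translation": the shift along the tool's x, y, z in cm, a list of three; "delta_rot": the turn, a rotation vector about the tool's x, y, z in rad, a list of three; "fingers": the closure, from -1 (fully open) to 1 (shut). In form: [{"translation": [dx, dy, dz], "delta_rot": [rx, ry, rz], "fingers": fingers}, ...]. A call has 1 to 12 rows; each row shifts and turns the commanded pose from where the row before left it, along the tool's axes as they then stand; what a row does not reach is not made up. A row lasts 1/8 s, in which the tool goes at most 62.5 mm and 10.7 degrees, less where a joint would pass 70% of its speed; a pose out of reach is approached as far as the arm can. A call with a gripper value outside its range is refused whole. The fingers move at their own pace and stop on an object; the grip force is fixed at half the most. Time passes only in rows, so rows that do not move let the fingers close. It gives the time, the measured TCP pose, the force, the opening and the grip force at its end, in the units of the state.
- get_obs(): the state, without advancing time (a new reading comes with each control period).
- read_camera(name): name is "scene" or "top" or "wrist"; returns (picture, depth): 420x560x3 uint8, red, green, blue; 420x560 float32, m along the optical axis (not along the pixel's ray), 0 where there is no reading.
- camera_params(name): a dict with "vfov" (degrees; the focal length in pixels is half the picture's height over the tangent of half this angle, whatever the lens; pixels are square), "cx", "cy" (the principal point, pixels), "R" (3x3) and "t" (3): a world point X has camera coordinates R X + t. Camera axes: x right, y down, z forward; pixel columns grow to the right and rows downward; lengths in m; the calibration is good to about 2 mm. A picture is of the moment at which its call begins: read the wrist's pose just before it. camera_params takes no time and is no camera call; for the wrist camera it gives the pose at the moment of the call.
- finish_job(): hands the job in; it is judged then, once.
The state is a dict: "t": time; "joint_pos": joint angles; "qvel": joint speeds; "joint_torque": joint torques, N m; "eef_pos": TCP position; "tcp_rot": TCP orientation; "contact_force": force on the tool from outside, world axes, zero at the start; "wrist_torque": the same for the moment, N m; "gripper_width": finger opening in m; "grip_force": force on a finger pad.
Only numpy, scipy, OpenCV 4.12 (cv2) and the standard library are available. Lean on these libraries where they do the work, as an engineer would, in place of code of your own. Each camera call takes 0.05 s, during which the arm holds its last target. There are 200 camera calls.

## Working session

There is one attempt and no reset: what is moved stays moved. The work goes in short steps, Python scripts to look and compute and a tool call to move; the robot and the scene stay as the last step left them, time stands still between calls to the robot, and variables do not carry over. Pictures are saved under pics/ and viewed, at most 14 in all, crops included, and the job is handed in when it is done.

Besides the shell and the picture viewer there is one more tool, called after "Request:" by a JSON object that holds its "name" and its "arguments". send_rows: Moves the arm, as the interface text tells. Its arguments: {"type":"object","properties":{"motion":{"type":"array","items":{"type":"object","properties":{"translation":{"type":"array","items":{"type":"number"}},"delta_rot":{"type":"array","items":{"type":"number"}},"fingers":{"type":"number"}}}}},"required":["motion"]}

```bash
mkdir -p pics; ls; python3 - <<'E'
from cell import *
import cv2, numpy as np
o=get_obs(); print({k:np.round(v,3) if not isinstance(v,dict) else v for k,v in o.items()})
for n in ("scene","top"):
    p,d=read_camera(n); c=camera_params(n); print(n,c)
    np.savez(f"{n}.npz",p=p,d=d,R=c["R"],t=c["t"],k=[c["vfov"],c["cx"],c["cy"]])
    cv2.imwrite(f"pics/{n}0.png",cv2.resize(p[:,:,::-1],(800,600),interpolation=cv2.INTER_CUBIC))
E
```

```text
pics
{'t': np.float64(0.0), 'joint_pos': array([ 0.977,  0.259,  1.536, -0.   ,  1.348, -0.203]), 'qvel': array([ 0.001,  0.   ,  0.   , -0.001,  0.001, -0.   ]), 'joint_torque': array([ 1.0000e-03, -4.4603e+01, -2.9058e+01, -0.0000e+00,  1.2000e-02,
       -0.0000e+00]), 'eef_pos': array([0.209, 0.508, 0.255]), 'tcp_rot': array([-6.100e-01, -3.081e+00,  3.000e-03]), 'contact_force': array([-0.136, -0.393,  0.668]), 'wrist_torque': array([-0.016, -0.027,  0.05 ]), 'grip_force': np.float64(0.0), 'gripper_width': np.float64(0.085)}
scene {'vfov': 53.81699807440885, 'cx': 272.49118879937856, 'cy': 207.2642742770758, 'R': array([[ 0.46332779,  0.88616133, -0.00674213],
       [ 0.75417839, -0.39829294, -0.52208973],
       [-0.46534108,  0.23681391, -0.85286391]]), 't': array([-0.22879216, -0.31901254,  1.37893857])}
top {'vfov': 56.14648914997859, 'cx': 277.47144653850233, 'cy': 203.83563130307994, 'R': array([[-0.01278566, -0.99969673, -0.02104697],
       [-0.99746688,  0.01422447, -0.06969568],
       [ 0.06997393,  0.02010255, -0.99734625]]), 't': array([0.00971508, 0.44463073, 0.88653702])}
```

View pics/top0.png

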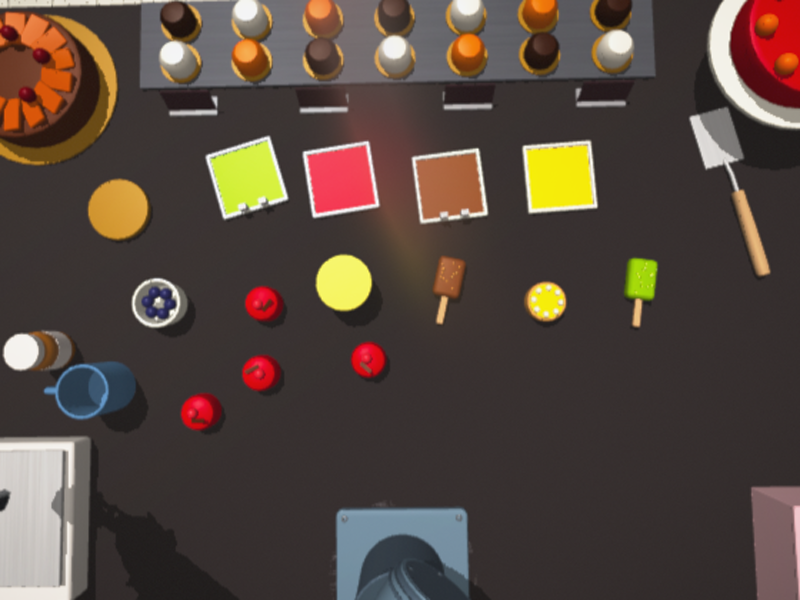

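View pics/scene0.png

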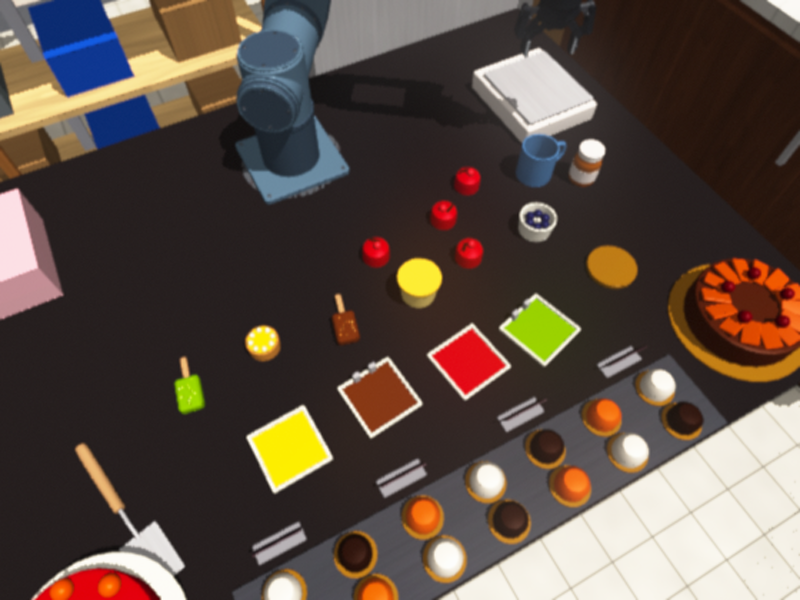

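The top view (800x600) shows trays green (247,177), red (341,179), brown (450,186) and yellow (559,177), with the forks on the edges facing the robot. The pops are at (449,280) chocolate and (641,280) pistachio, sticks toward the robot. The tart is at (545,301), and red cakes are at (264,303), (261,373), (368,360) and (201,412). The tub is at (344,282) and the ramekin at (160,302). The scene view shows the same things from the far side.

```bash
cat > h.py <<'E'
import numpy as np, cv2
HSV={'red':((170,150,60),(6,255,255)),'yel':((24,110,120),(33,255,255)),'grn':((34,110,60),(50,255,255)),'brn':((6,110,40),(13,230,190)),'gold':((14,90,90),(23,255,255))}
class V:
    def __init__(s,p,d,c):
        s.p,s.d,s.R,s.t=p,d,np.array(c['R']),np.array(c['t']); s.f=p.shape[0]/2/np.tan(np.radians(c['vfov'])/2); s.cx,s.cy=c['cx'],c['cy']
        s.hsv=cv2.cvtColor(p,cv2.COLOR_RGB2HSV); s.C=-s.R.T@s.t
    def rays(s,uv):
        uv=np.atleast_2d(uv).astype(float); return np.c_[(uv[:,0]-s.cx)/s.f,(uv[:,1]-s.cy)/s.f,np.ones(len(uv))]@s.R
    def plane(s,uv,z):
        r=s.rays(uv); return s.C+r*((z-s.C[2])/r[:,2])[:,None]
    def pts(s,uv):
        uv=np.atleast_2d(uv); d=s.d[uv[:,1].astype(int),uv[:,0].astype(int)]; return (s.C+s.rays(uv)*d[:,None])[d>0]
    def blobs(s,col,amin=60):
        lo,hi=HSV[col]
        if lo[0]>hi[0]: m=cv2.inRange(s.hsv,lo,(180,)+hi[1:])|cv2.inRange(s.hsv,(0,)+lo[1:],hi)
        else: m=cv2.inRange(s.hsv,lo,hi)
        m=cv2.morphologyEx(m,cv2.MORPH_CLOSE,np.ones((3,3)))
        n,l,st,ce=cv2.connectedComponentsWithStats(m)
        return [np.argwhere(l==i)[:,::-1] for i in range(1,n) if st[i,4]>=amin]
def tri(a,ua,b,ub):
    A=[];y=[]
    for v,u in((a,ua),(b,ub)):
        r=v.rays(u)[0]; r/=np.linalg.norm(r); M=np.eye(3)-np.outer(r,r); A.append(M); y.append(M@v.C)
    return np.linalg.lstsq(np.vstack(A),np.hstack(y),rcond=None)[0]
def rect(P):
    (c,wh,a)=cv2.minAreaRect((P[:,:2]*1000).astype(np.float32)); return np.round(c,1),np.round(wh,1),round(a,1)
E
python3 - <<'E'
from h import *
V_={}
for n in('top','scene'):
    z=np.load(n+'.npz');V_[n]=V(z['p'],z['d'],dict(R=z['R'],t=z['t'],vfov=z['k'][0],cx=z['k'][1],cy=z['k'][2]))
for n,v in V_.items():
    print(n,v.C.round(3))
    for col in HSV:
        for b in v.blobs(col):
            P=v.pts(b)
            if len(P)<20: continue
            zt=np.percentile(P[:,2],92); T=P[P[:,2]>zt-.006]; m=np.median(P,0)
            if not(.2<m[0]<.75 and abs(m[1])<.5): continue
            print(col,len(b),'uv',b.mean(0).round(1),'ztop %.4f'%zt,'topmean',T.mean(0).round(4),'rect',*rect(v.plane(b,max(zt,0.004))))
E
```

```text
top [ 0.382 -0.014  0.915]
red 1646 uv [238.2 125.2] ztop 0.0053 topmean [0.6331 0.0942 0.0032] rect [632.8  93.9] [96.3 96.6] 8.5
red 534 uv [184.5 212.2] ztop 0.0423 topmean [0.4285 0.2168 0.0402] rect [427.6 209.8] [58.5 53.6] 89.2
red 509 uv [257.7 251.3] ztop 0.0422 topmean [0.3379 0.0501 0.04  ] rect [339.2  48.6] [54.6 54.5] 44.5
red 558 uv [182.4 260.5] ztop 0.0424 topmean [0.3196 0.2214 0.0403] rect [320.5 215.3] [55.2 59.5] 17.7
red 592 uv [140.3 287.6] ztop 0.0420 topmean [0.2592 0.3159 0.04  ] rect [262.1 308. ] [54.7 60.1] 0.5
yel 1776 uv [391.3 123.5] ztop 0.0051 topmean [ 0.6305 -0.265   0.0029] rect [ 630.4 -264.5] [98.8 99.7] 3.6
yel 1228 uv [240.2 197.4] ztop 0.0607 topmean [0.4576 0.0839 0.0588] rect [456.7  84.5] [83.2 85.5] 89.5
yel 362 uv [382.3 210.1] ztop 0.0300 topmean [ 0.4265 -0.2319  0.0277] rect [ 426.4 -231.1] [50.9 51.8] 80.0
grn 1627 uv [172.3 123.3] ztop 0.0057 topmean [0.6403 0.2507 0.0034] rect [638.6 250.1] [98.  98.4] 16.5
grn 618 uv [448.2 194.8] ztop 0.0244 topmean [ 0.4599 -0.3849  0.022 ] rect [ 458.9 -381. ] [48.7 66.4] 81.8
brn 1650 uv [314.
[... 2197 characters left out ...]
 -0.0827  0.0245] rect [468.2 -81.7] [46.7 86.7] 76.3
brn 1308 uv [265.4 277.4] ztop 0.0079 topmean [ 0.6198 -0.0869  0.0055] rect [619.5 -86.4] [96.  96.4] 6.0
gold 837 uv [428.3 186.2] ztop 0.0150 topmean [0.5921 0.4579 0.0125] rect [592.8 457.8] [ 99.5 103.1] 17.6
gold 299 uv [292.8 202.2] ztop 0.0591 topmean [0.4716 0.0724 0.0586] rect [467.9  77.6] [ 88.1 113.6] 62.1
gold 61 uv [237.2 212. ] ztop 0.0180 topmean [ 0.4158 -0.0696  0.0162] rect [415.7 -69.7] [13.2 40.9] 75.8
gold 230 uv [184.6 241.9] ztop 0.0292 topmean [ 0.4361 -0.2361  0.0272] rect [ 432.7 -234. ] [62.2 76.1] 83.1
gold 73 uv [128.8 256.5] ztop 0.0184 topmean [ 0.4058 -0.3794  0.0159] rect [ 406.6 -379.3] [13.3 40.8] 80.7
```

```bash
cat > plan.py <<'E'
from cell import *
import numpy as np
from scipy.spatial.transform import Rotation as Ro
def plan(x,y,z,yaw=None):
    """turn (tool rotvec) then shift (cm, tool axes after the turn) to reach TCP x,y,z mm, closing line at yaw deg (mod 180)"""
    o=get_obs(); R=Ro.from_rotvec(o['tcp_rot']).as_matrix(); p=np.array(o['eef_pos'])
    cur=np.degrees(np.arctan2(R[1,1],R[0,1]))
    if yaw is None: yaw=cur
    d=(yaw-cur+90)%180-90; a=np.radians(cur+d); Y=np.array([np.cos(a),np.sin(a),0]); Z=np.array([0,0,-1.]); X=np.cross(Y,Z)
    G=np.c_[X,Y,Z]; rv=Ro.from_matrix(R.T@G).as_rotvec()
    print('at',(p*1000).round(1),'closing yaw %.1f'%cur,'j6 %.2f'%o['joint_pos'][5],'t %.1f w %.4f F %.1f'%(o['t'],o['gripper_width'],o['grip_force']))
    print(' turn',rv.round(3),'rows',int(np.ceil(np.linalg.norm(rv)/.18)),' shift cm',(G.T@(np.array([x,y,z])/1000-p)*100).round(2))
E
python3 - <<'E'
import cell
print([n for n in dir(cell) if not n.startswith('__')], getattr(cell,'tcp_to_tips',None))
from plan import *
plan(431,215,120,90)
E
```

```text
['MotionError', 'camera_params', 'finish_job', 'get_obs', 'read_camera', 'tcp_to_tips'] 0.025
at [209.2 508.2 255.6] closing yaw 67.6 j6 -0.20 t 0.1 w 0.0856 F 0.0
 turn [-0.002 -0.001 -0.391] rows 3  shift cm [-22.18 -29.32  13.56]
```

Request:
{"name": "send_rows", "arguments": {"motion": [{"translation":[0,0,0],"delta_rot":[0,0,-0.13],"fingers":-1},{"translation":[0,0,0],"delta_rot":[0,0,-0.13],"fingers":-1},{"translation":[0,0,0],"delta_rot":[0,0,-0.13],"fingers":-1},{"translation":[-3.2,-4.2,1.5],"delta_rot":[0,0,0],"fingers":-1},{"translation":[-3.2,-4.2,2],"delta_rot":[0,0,0],"fingers":-1},{"translation":[-3.2,-4.2,2],"delta_rot":[0,0,0],"fingers":-1},{"translation":[-3.2,-4.2,2],"delta_rot":[0,0,0],"fingers":-1},{"translation":[-3.2,-4.2,2],"delta_rot":[0,0,0],"fingers":-1},{"translation":[-3.2,-4.2,2],"delta_rot":[0,0,0],"fingers":-1},{"translation":[-3,-4.1,2],"delta_rot":[0,0,0],"fingers":-1},{"translation":[0,0,0],"delta_rot":[0,0,0],"fingers":-1}]}}

```text
t: 1.48
eef_pos: [0.4321, 0.2125, 0.1197]
tcp_rot: [-0.009, -3.139, 0.002]
contact_force: [-0.0, -0.1, -0.1]
gripper_width: 0.0853
grip_force: 0.0
```

```bash
python3 - <<'E'
from plan import *
plan(431,215,28,90)
import cv2
c=camera_params('wrist'); p,d=read_camera('wrist'); print({k:np.round(v,3) for k,v in c.items()})
from h import *
v=V(p,d,c)
for b in v.blobs('red',200):
    P=v.pts(b); 
    if len(P): T=P[P[:,2]>.036]; print(len(b),b.mean(0).round(),P.max(0).round(4),P.min(0).round(4),T.mean(0).round(4) if len(T) else '')
cv2.imwrite('pics/w1.png',p[:,:,::-1])
E
```

```text
at [432.1 212.5 119.7] closing yaw 89.7 j6 -1.34 t 1.5 w 0.0853 F 0.0
 turn [-0.001 -0.003 -0.006] rows 1  shift cm [0.11 0.25 9.17]
{'vfov': np.float64(65.405), 'cx': np.float64(280.346), 'cy': np.float64(210.718), 'R': array([[ 0.005,  1.   , -0.   ],
       [ 0.96 , -0.005,  0.28 ],
       [ 0.28 , -0.002, -0.96 ]]), 't': array([-0.214, -0.412,  0.127])}
7081 [293.  44.] [0.3473 0.2528 0.0515] [ 0.2901  0.1931 -0.0018] [0.3194 0.22   0.0398]
6406 [35. 81.] [0.3663 0.0771 0.0453] [ 0.3049  0.0163 -0.0016] [0.3407 0.0598 0.038 ]
5135 [288. 217.] [0.4701 0.2479 0.051 ] [ 0.4017  0.1887 -0.0013] [0.4282 0.2176 0.0397]
451 [ 98. 407.] [0.627  0.1629 0.1632] [0.4384 0.0376 0.0024] [0.4415 0.1588 0.1602]
```

View pics/w1.png

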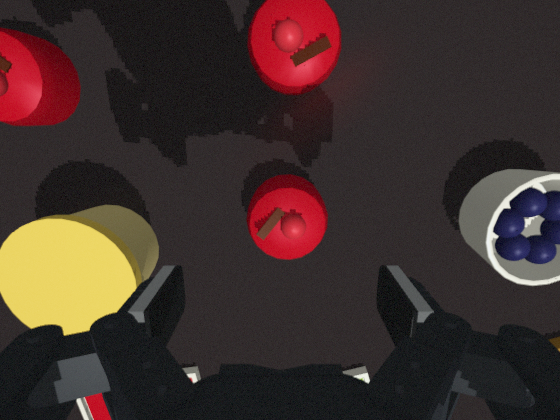

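The wrist view shows the cake at (288,217), midway between the fingers at about (160,300) and (405,300). It measures (430,217) mm with the berry top at 51 mm, as given, so I go down and grip.

Request:
{"name": "send_rows", "arguments": {"motion": [{"translation":[0.2,0.4,3],"delta_rot":[0,0,0],"fingers":-1},{"translation":[0,0,3],"delta_rot":[0,0,0],"fingers":-1},{"translation":[0,0,2],"delta_rot":[0,0,0],"fingers":-1},{"translation":[0,0,1.2],"delta_rot":[0,0,0],"fingers":-1},{"translation":[0,0,0],"delta_rot":[0,0,0],"fingers":1},{"translation":[0,0,0],"delta_rot":[0,0,0],"fingers":1},{"translation":[0,0,0],"delta_rot":[0,0,0],"fingers":1},{"translation":[0,0,0],"delta_rot":[0,0,0],"fingers":1},{"translation":[0,0,0],"delta_rot":[0,0,0],"fingers":1},{"translation":[0,0,0],"delta_rot":[0,0,0],"fingers":1}]}}

```text
t: 2.78
eef_pos: [0.4297, 0.2198, 0.0306]
tcp_rot: [0.002, 3.14, 0.001]
contact_force: [-2.6, 1.4, 5.4]
gripper_width: 0.0541
grip_force: 63.5
```

```bash
python3 - <<'E'
from plan import *
plan(633.5,93,110,98.5)
E
```

```text
at [429.7 219.8  30.6] closing yaw 89.9 j6 -1.33 t 2.8 w 0.0541 F 63.5
 turn [ 0.001  0.002 -0.149] rows 1  shift cm [-18.28 -15.56  -7.94]
```

Request:
{"name": "send_rows", "arguments": {"motion": [{"translation":[0,0,-1],"delta_rot":[0,0,0],"fingers":1},{"translation":[0,0,-3],"delta_rot":[0,0,0],"fingers":1},{"translation":[0,0,-3],"delta_rot":[0,0,0],"fingers":1},{"translation":[0,0,-0.9],"delta_rot":[0,0,-0.15],"fingers":1},{"translation":[-3,-2.6,0],"delta_rot":[0,0,0],"fingers":1},{"translation":[-3,-2.6,0],"delta_rot":[0,0,0],"fingers":1},{"translation":[-3,-2.6,0],"delta_rot":[0,0,0],"fingers":1},{"translation":[-3,-2.6,0],"delta_rot":[0,0,0],"fingers":1},{"translation":[-3,-2.6,0],"delta_rot":[0,0,0],"fingers":1},{"translation":[-3,-2.5,0],"delta_rot":[0,0,0],"fingers":1},{"translation":[0,0,0],"delta_rot":[0,0,0],"fingers":1}]}}

```text
t: 4.15
eef_pos: [0.6328, 0.0908, 0.109]
tcp_rot: [-0.23, 3.13, -0.001]
contact_force: [-0.8, 0.4, -1.2]
gripper_width: 0.0539
grip_force: 63.5
```

```bash
python3 - <<'E'
from plan import *
plan(633.5,93,34,98.5)
from h import *
import cv2
c=camera_params('wrist'); p,d=read_camera('wrist'); v=V(p,d,c); cv2.imwrite('pics/w2.png',p[:,:,::-1])
for b in v.blobs('red',200):
    P=v.pts(b); print(len(b),b.mean(0).round(),np.percentile(P,3,axis=0).round(4),np.percentile(P,97,axis=0).round(4))
for n in('top','scene'):
    c=camera_params(n); p,d=read_camera(n); v=V(p,d,c)
    for b in v.blobs('red',50):
        P=v.pts(b); m=np.median(P,0)
        if .45<m[0]<.75 and abs(m[1])<.3: print(n,len(b),m.round(4),np.percentile(P,3,axis=0).round(4),np.percentile(P,97,axis=0).round(4))
E
```

```text
at [632.8  90.8 109. ] closing yaw 98.4 j6 -1.75 t 4.2 w 0.0539 F 63.5
 turn [-0.001  0.003 -0.002] rows 1  shift cm [-0.1   0.21  7.5 ]
24785 [282. 241.] [0.5875 0.0458 0.0032] [0.6518 0.1339 0.1254]
top 536 [0.6174 0.0661 0.0033] [ 0.5899  0.0453 -0.    ] [0.659  0.0877 0.1033]
scene 1202 [0.6473 0.0835 0.006 ] [0.5975 0.0468 0.0021] [0.6798 0.1392 0.1234]
```

View pics/w2.png

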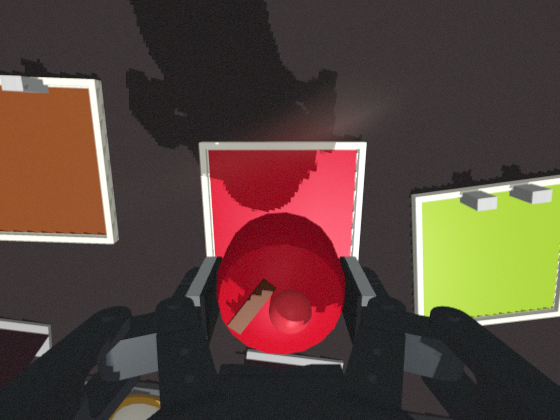

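The cake hangs upright between the pads at (281,285) over the red tray. I lower it next.

Request:
{"name": "send_rows", "arguments": {"motion": [{"translation":[-0.1,0.2,3],"delta_rot":[0,0,0],"fingers":1},{"translation":[0,0,2.5],"delta_rot":[0,0,0],"fingers":1},{"translation":[0,0,1.2],"delta_rot":[0,0,0],"fingers":1},{"translation":[0,0,0.5],"delta_rot":[0,0,0],"fingers":1},{"translation":[0,0,0],"delta_rot":[0,0,0],"fingers":1},{"translation":[0,0,0],"delta_rot":[0,0,0],"fingers":1}]}}

```text
t: 5.05
eef_pos: [0.6316, 0.095, 0.0373]
tcp_rot: [-0.234, 3.131, -0.0]
contact_force: [-0.9, 0.1, -1.2]
gripper_width: 0.0536
grip_force: 63.5
```

Request:
{"name": "send_rows", "arguments": {"motion": [{"translation":[0,0,0.2],"delta_rot":[0,0,0],"fingers":1},{"translation":[0,0,0.1],"delta_rot":[0,0,0],"fingers":1},{"translation":[0,0,0],"delta_rot":[0,0,0],"fingers":1}]}}

```text
t: 5.42
eef_pos: [0.6315, 0.0949, 0.0347]
tcp_rot: [-0.234, 3.131, -0.0]
contact_force: [-2.2, 0.2, 5.6]
gripper_width: 0.0536
grip_force: 64.2
```

Request:
{"name": "send_rows", "arguments": {"motion": [{"translation":[0,0,0],"delta_rot":[0,0,0],"fingers":-0.7},{"translation":[0,0,0],"delta_rot":[0,0,0],"fingers":-0.7},{"translation":[0,0,0],"delta_rot":[0,0,0],"fingers":-0.7},{"translation":[0,0,0],"delta_rot":[0,0,0],"fingers":-0.7},{"translation":[0,0,-2],"delta_rot":[0,0,0],"fingers":-0.7},{"translation":[0,0,-4],"delta_rot":[0,0,0],"fingers":-0.8},{"translation":[0,0,-4],"delta_rot":[0,0,0],"fingers":-1},{"translation":[0,0,0],"delta_rot":[0,0,0],"fingers":-1}]}}

```text
t: 6.42
eef_pos: [0.6335, 0.095, 0.1374]
tcp_rot: [-0.234, 3.125, -0.001]
contact_force: [1.0, 0.4, -0.5]
gripper_width: 0.0855
grip_force: 0.0
```

```bash
python3 - <<'E'
from plan import *
from h import *
c=camera_params('wrist'); p,d=read_camera('wrist'); v=V(p,d,c)
for b in v.blobs('red',200):
    P=v.pts(b); T=P[P[:,2]>.03]; print(len(b),b.mean(0).round(),np.percentile(T,2,axis=0).round(4),np.percentile(T,98,axis=0).round(4),T.mean(0))
plan(427,-232,110,95)
E
```

```text
14684 [277. 202.] [0.6066 0.071  0.0312] [0.6531 0.1181 0.053 ] [0.62780594 0.09487752 0.04044187]
at [632.   95.  135.1] closing yaw 98.6 j6 -1.75 t 6.5 w 0.0850 F 0.0
 turn [-0.001  0.004  0.062] rows 1  shift cm [ 23.27 -30.79   2.51]
```

Request:
{"name": "send_rows", "arguments": {"motion": [{"translation":[0,0,0],"delta_rot":[0,0,0.06],"fingers":-1},{"translation":[3.3,-4.4,0],"delta_rot":[0,0,0],"fingers":-1},{"translation":[3.3,-4.4,0],"delta_rot":[0,0,0],"fingers":-1},{"translation":[3.3,-4.4,0],"delta_rot":[0,0,0],"fingers":-1},{"translation":[3.3,-4.4,0.5],"delta_rot":[0,0,0],"fingers":-1},{"translation":[3.3,-4.4,0.5],"delta_rot":[0,0,0],"fingers":-1},{"translation":[3.3,-4.4,0.5],"delta_rot":[0,0,0],"fingers":-1},{"translation":[3.4,-4.4,0.5],"delta_rot":[0,0,0],"fingers":-1},{"translation":[0,0,0.5],"delta_rot":[0,0,0],"fingers":-1},{"translation":[0,0,0],"delta_rot":[0,0,0],"fingers":-1}]}}

```text
t: 7.72
eef_pos: [0.4265, -0.2317, 0.107]
tcp_rot: [0.138, -3.137, -0.004]
contact_force: [-0.3, -0.7, -1.1]
gripper_width: 0.0853
grip_force: 0.0
```

```bash
cat > look.py <<'E'
from plan import *
from h import *
def look(cols,zmin=.0,save=None):
    c=camera_params('wrist'); p,d=read_camera('wrist'); v=V(p,d,c)
    if save: cv2.imwrite(save,p[:,:,::-1])
    for col in cols:
        for b in v.blobs(col,200):
            P=v.pts(b); P=P[P[:,2]>zmin]
            if len(P)<100: continue
            lo,hi=np.percentile(P,[2,98],axis=0); print(col,len(b),b.mean(0).round(),'lo',lo.round(4),'hi',hi.round(4),'mid',((lo+hi)/2).round(4),*rect(P))
E
python3 - <<'E'
from look import *
look(['yel','gold'],.018)
plan(427,-232,28)
E
```

```text
yel 866 [255. 218.] lo [ 0.4004 -0.2598  0.027 ] hi [ 0.4372 -0.2174  0.0301] mid [ 0.4188 -0.2386  0.0285] [ 416.5 -242.9] [26.5 53.4] 40.8
gold 1407 [267. 206.] lo [ 0.3964 -0.2632  0.0189] hi [ 0.4541 -0.2131  0.0272] mid [ 0.4253 -0.2381  0.023 ] [ 425.9 -236.7] [54.3 60.5] 78.2
at [ 427.1 -231.3  107.4] closing yaw 95.1 j6 -2.39 t 7.8 w 0.0853 F 0.0
 turn [ 0.002 -0.001  0.   ] rows 1  shift cm [ 0.02 -0.07  7.94]
```

Request:
{"name": "send_rows", "arguments": {"motion": [{"translation":[0,-0.2,3],"delta_rot":[0,0,0],"fingers":-1},{"translation":[0,0,3],"delta_rot":[0,0,0],"fingers":-1},{"translation":[0,0,1.3],"delta_rot":[0,0,0],"fingers":-1},{"translation":[0,0,0.6],"delta_rot":[0,0,0],"fingers":-1},{"translation":[0,0,0],"delta_rot":[0,0,0],"fingers":1},{"translation":[0,0,0],"delta_rot":[0,0,0],"fingers":1},{"translation":[0,0,0],"delta_rot":[0,0,0],"fingers":1},{"translation":[0,0,0],"delta_rot":[0,0,0],"fingers":1},{"translation":[0,0,0],"delta_rot":[0,0,0],"fingers":1}]}}

```text
t: 8.9
eef_pos: [0.4283, -0.2349, 0.0306]
tcp_rot: [-0.14, 3.137, -0.002]
contact_force: [0.1, 1.6, 6.0]
gripper_width: 0.0579
grip_force: 64.3
```

```bash
python3 - <<'E'
from plan import *
plan(631,-265.5,90,93.6)
E
```

```text
at [ 428.3 -234.9   30.6] closing yaw 95.1 j6 -2.39 t 8.9 w 0.0579 F 64.3
 turn [-0.001  0.002  0.026] rows 1  shift cm [-20.04  -4.33  -5.94]
```

Request:
{"name": "send_rows", "arguments": {"motion": [{"translation":[0,0,-1],"delta_rot":[0,0,0],"fingers":1},{"translation":[0,0,-3],"delta_rot":[0,0,0],"fingers":1},{"translation":[0,0,-2],"delta_rot":[0,0,0.03],"fingers":1},{"translation":[-4,-0.9,0],"delta_rot":[0,0,0],"fingers":1},{"translation":[-4,-0.9,0],"delta_rot":[0,0,0],"fingers":1},{"translation":[-4,-0.9,0],"delta_rot":[0,0,0],"fingers":1},{"translation":[-4,-0.9,0],"delta_rot":[0,0,0],"fingers":1},{"translation":[-4,-0.7,0],"delta_rot":[0,0,0],"fingers":1},{"translation":[0,0,0],"delta_rot":[0,0,0],"fingers":1},{"translation":[0,0,0],"delta_rot":[0,0,0],"fingers":1}]}}

```text
t: 10.15
eef_pos: [0.6289, -0.2653, 0.0892]
tcp_rot: [0.093, -3.139, -0.001]
contact_force: [0.3, 0.6, -0.9]
gripper_width: 0.0583
grip_force: 64.3
```

```bash
python3 - <<'E'
from look import *
look(['yel'],-.01,'pics/w3.png')
plan(631,-265.5,35,93.6)
E
```

```text
yel 10678 [276. 192.] lo [ 0.5813 -0.3165  0.0029] hi [ 0.6427 -0.2199  0.0056] mid [ 0.612  -0.2682  0.0043] [ 615. -268.] [ 68.  100.3] 3.6
yel 8592 [280. 288.] lo [ 0.6027 -0.2894  0.0862] hi [ 0.6501 -0.2423  0.0885] mid [ 0.6264 -0.2658  0.0874] [ 627.2 -265.4] [53.1 53.3] 78.7
at [ 628.6 -265.3   89.3] closing yaw 93.4 j6 -2.19 t 10.2 w 0.0583 F 64.3
 turn [ 0.001 -0.001 -0.004] rows 1  shift cm [-0.24 -0.04  5.43]
```

View pics/w3.png

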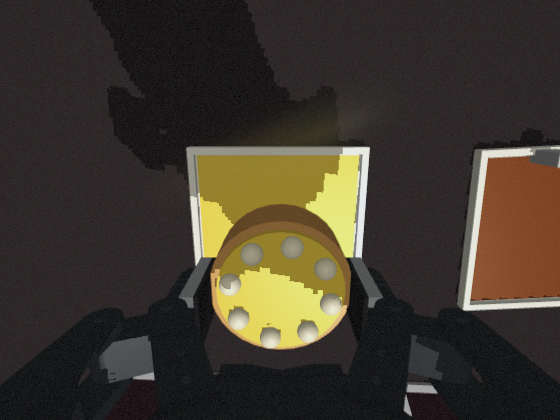

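The tart is level at (280,285) over the yellow tray, 4 mm short in x. I correct that while lowering.

Request:
{"name": "send_rows", "arguments": {"motion": [{"translation":[-0.4,0,2.5],"delta_rot":[0,0,0],"fingers":1},{"translation":[0,0,1.7],"delta_rot":[0,0,0],"fingers":1},{"translation":[0,0,0.9],"delta_rot":[0,0,0],"fingers":1},{"translation":[0,0,0.3],"delta_rot":[0,0,0],"fingers":1},{"translation":[0,0,0.1],"delta_rot":[0,0,0],"fingers":1},{"translation":[0,0,0],"delta_rot":[0,0,0],"fingers":1}]}}

```text
t: 10.95
eef_pos: [0.6341, -0.2655, 0.0349]
tcp_rot: [-0.093, 3.139, -0.001]
contact_force: [0.0, 0.4, -0.6]
gripper_width: 0.058
grip_force: 64.4
```

Request:
{"name": "send_rows", "arguments": {"motion": [{"translation":[0,0,0.1],"delta_rot":[0,0,0],"fingers":1},{"translation":[0,0,0.1],"delta_rot":[0,0,0],"fingers":1},{"translation":[0,0,0],"delta_rot":[0,0,0],"fingers":1},{"translation":[0,0,0],"delta_rot":[0,0,0],"fingers":-0.75},{"translation":[0,0,0],"delta_rot":[0,0,0],"fingers":-0.75},{"translation":[0,0,0],"delta_rot":[0,0,0],"fingers":-0.75},{"translation":[0,0,0],"delta_rot":[0,0,0],"fingers":-0.75},{"translation":[0,0,-2],"delta_rot":[0,0,0],"fingers":-0.75},{"translation":[0,0,-4],"delta_rot":[0,0,0],"fingers":-0.8},{"translation":[0,0,-2],"delta_rot":[0,0,0],"fingers":-1},{"translation":[0,0,0],"delta_rot":[0,0,0],"fingers":-1}]}}

```text
t: 12.32
eef_pos: [0.6353, -0.2662, 0.116]
tcp_rot: [-0.093, 3.135, -0.005]
contact_force: [0.2, 0.1, -0.4]
gripper_width: 0.0856
grip_force: 0.0
```

```bash
python3 - <<'E'
from look import *
look(['yel'],.015)
plan(461,-385,110,81.7)
E
```

```text
yel 15065 [280. 203.] lo [ 0.6082 -0.2897  0.0302] hi [ 0.658  -0.2423  0.0341] mid [ 0.6331 -0.266   0.0321] [ 633.9 -266.4] [57.1 57.2] 62.5
at [ 634.3 -265.7  114. ] closing yaw 93.4 j6 -2.19 t 12.4 w 0.0855 F 0.0
 turn [-0.001  0.003  0.204] rows 2  shift cm [ 15.43 -14.31   0.4 ]
```

Request:
{"name": "send_rows", "arguments": {"motion": [{"translation":[0,0,0],"delta_rot":[0,0,0.1],"fingers":-1},{"translation":[0,0,0],"delta_rot":[0,0,0.1],"fingers":-1},{"translation":[3.8,-3.6,0],"delta_rot":[0,0,0],"fingers":-1},{"translation":[3.9,-3.6,0],"delta_rot":[0,0,0],"fingers":-1},{"translation":[3.9,-3.6,0],"delta_rot":[0,0,0],"fingers":-1},{"translation":[3.8,-3.5,0.2],"delta_rot":[0,0,0],"fingers":-1},{"translation":[0,0,0],"delta_rot":[0,0,0],"fingers":-1},{"translation":[0,0,0],"delta_rot":[0,0,0],"fingers":-1}]}}

```text
t: 13.38
eef_pos: [0.4609, -0.3849, 0.1096]
tcp_rot: [-0.223, -3.133, -0.002]
contact_force: [0.5, -0.2, -0.3]
gripper_width: 0.0856
grip_force: 0.0
```

```bash
python3 - <<'E'
from look import *
look(['grn'],.012,'pics/w4.png')
plan(461,-385,28,81.7)
E
```

```text
grn 1229 [269. 204.] lo [ 0.4266 -0.4116  0.0134] hi [ 0.4882 -0.3644  0.0233] mid [ 0.4574 -0.388   0.0183] [ 458.8 -388.1] [44.1 62.8] 81.2
at [ 461.5 -384.6  109.7] closing yaw 81.9 j6 -2.31 t 13.4 w 0.0856 F 0.0
 turn [ 0.001 -0.001  0.004] rows 1  shift cm [ 0.05 -0.05  8.17]
```

View pics/w4.png

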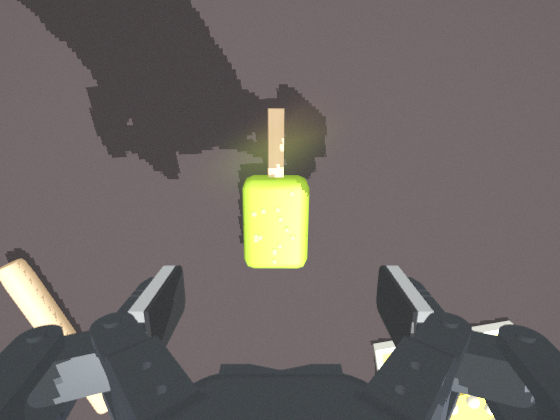

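The pop lies square between the fingers, block centre near (276,222) and stick up at (276,140). It measures (459.5,-387) mm with its top at 23–24 mm, as given, so I descend.

Request:
{"name": "send_rows", "arguments": {"motion": [{"translation":[0.1,-0.2,3],"delta_rot":[0,0,0],"fingers":-1},{"translation":[0,0,3],"delta_rot":[0,0,0],"fingers":-1},{"translation":[0,0,1.6],"delta_rot":[0,0,0],"fingers":-0.8},{"translation":[0,0,0.7],"delta_rot":[0,0,0],"fingers":-0.8},{"translation":[0,0,0],"delta_rot":[0,0,0],"fingers":1},{"translation":[0,0,0],"delta_rot":[0,0,0],"fingers":1},{"translation":[0,0,0],"delta_rot":[0,0,0],"fingers":1},{"translation":[0,0,0],"delta_rot":[0,0,0],"fingers":1},{"translation":[0,0,0],"delta_rot":[0,0,0],"fingers":1},{"translation":[0,0,0],"delta_rot":[0,0,0],"fingers":1}]}}

```text
t: 14.68
eef_pos: [0.4605, -0.3879, 0.0286]
tcp_rot: [0.221, 3.132, -0.003]
contact_force: [0.1, 0.7, 5.4]
gripper_width: 0.0426
grip_force: 63.0
```

```bash
python3 - <<'E'
from plan import *
plan(600,249,110,106.3)
E
```

```text
at [ 460.5 -387.9   28.6] closing yaw 81.9 j6 -2.32 t 14.7 w 0.0426 F 63.0
 turn [-0.002  0.002 -0.425] rows 3  shift cm [-31.26  57.21  -8.14]
```

Request:
{"name": "send_rows", "arguments": {"motion": [{"translation":[0,0,-1],"delta_rot":[0,0,0],"fingers":1},{"translation":[0,0,-3],"delta_rot":[0,0,0],"fingers":1},{"translation":[0,0,-3],"delta_rot":[0,0,-0.14],"fingers":1},{"translation":[0,0,-1],"delta_rot":[0,0,-0.14],"fingers":1},{"translation":[0,0,0],"delta_rot":[0,0,-0.14],"fingers":1},{"translation":[-2,3.2,0],"delta_rot":[0,0,0],"fingers":1},{"translation":[-2.8,4.5,0],"delta_rot":[0,0,0],"fingers":1},{"translation":[-2.8,4.5,0],"delta_rot":[0,0,0],"fingers":1},{"translation":[-2.8,4.5,0],"delta_rot":[0,0,0],"fingers":1},{"translation":[-2.8,4.5,0],"delta_rot":[0,0,0],"fingers":1},{"translation":[-2.8,4.5,0],"delta_rot":[0,0,0],"fingers":1},{"translation":[-2.8,4.5,0],"delta_rot":[0,0,0],"fingers":1}]}}

```text
t: 16.18
eef_pos: [0.5575, -0.0434, 0.1077]
tcp_rot: [-0.437, 3.111, -0.0]
contact_force: [-0.2, -1.2, -0.5]
gripper_width: 0.0424
grip_force: 62.3
```

```bash
python3 - <<'E'
from plan import *
plan(639.7,249,110,106.3)
E
```

```text
at [557.5 -43.4 107.7] closing yaw 106.0 j6 -2.13 t 16.2 w 0.0424 F 62.3
 turn [-0.     0.    -0.005] rows 1  shift cm [-16.09  25.76  -0.23]
```

Request:
{"name": "send_rows", "arguments": {"motion": [{"translation":[-2.7,4.3,0],"delta_rot":[0,0,0],"fingers":1},{"translation":[-2.7,4.3,0],"delta_rot":[0,0,0],"fingers":1},{"translation":[-2.7,4.3,0],"delta_rot":[0,0,0],"fingers":1},{"translation":[-2.7,4.3,0],"delta_rot":[0,0,0],"fingers":1},{"translation":[-2.7,4.3,0],"delta_rot":[0,0,0],"fingers":1},{"translation":[-2.6,4.2,0],"delta_rot":[0,0,0],"fingers":1},{"translation":[0,0,0],"delta_rot":[0,0,0],"fingers":1},{"translation":[0,0,0],"delta_rot":[0,0,0],"fingers":1}]}}

```text
t: 17.18
eef_pos: [0.6407, 0.2461, 0.1071]
tcp_rot: [0.438, -3.11, 0.001]
contact_force: [0.0, -0.2, -1.3]
gripper_width: 0.0428
grip_force: 62.2
```

```bash
python3 - <<'E'
from look import *
look(['grn'],-.01,'pics/w5.png')
plan(639.7,249,33,106.3)
E
```

```text
grn 22133 [283. 244.] lo [0.5895 0.1966 0.0031] hi [0.6679 0.2925 0.1035] mid [0.6287 0.2445 0.0533] [669.4 256.6] [160.5 100.1] 16.5
at [640.8 245.4 107.1] closing yaw 106.0 j6 -1.65 t 17.2 w 0.0426 F 62.2
 turn [-0.    -0.001 -0.006] rows 1  shift cm [0.01 0.38 7.41]
```

View pics/w5.png

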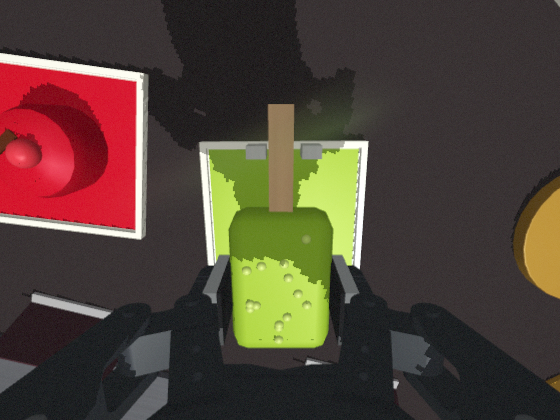

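The pop is level and its stick at (281,150) lines up with the fork gap between the posts at (256,152) and (311,152). I lower it with a 3 mm sideways correction.

Request:
{"name": "send_rows", "arguments": {"motion": [{"translation":[0,0.3,0],"delta_rot":[0,0,0],"fingers":1},{"translation":[0,0,3],"delta_rot":[0,0,0],"fingers":1},{"translation":[0,0,2],"delta_rot":[0,0,0],"fingers":1},{"translation":[0,0,1.2],"delta_rot":[0,0,0],"fingers":1},{"translation":[0,0,0.6],"delta_rot":[0,0,0],"fingers":1},{"translation":[0,0,0.4],"delta_rot":[0,0,0],"fingers":1},{"translation":[0,0,0],"delta_rot":[0,0,0],"fingers":1},{"translation":[0,0,0],"delta_rot":[0,0,0],"fingers":1}]}}

```text
t: 18.23
eef_pos: [0.6409, 0.2495, 0.036]
tcp_rot: [-0.437, 3.11, 0.0]
contact_force: [-0.6, -0.6, -1.3]
gripper_width: 0.0425
grip_force: 62.2
```

Request:
{"name": "send_rows", "arguments": {"motion": [{"translation":[0,0,0.2],"delta_rot":[0,0,0],"fingers":1},{"translation":[0,0,0.2],"delta_rot":[0,0,0],"fingers":1},{"translation":[0,0,0],"delta_rot":[0,0,0],"fingers":1}]}}

```text
t: 18.6
eef_pos: [0.6408, 0.2494, 0.0326]
tcp_rot: [-0.437, 3.11, -0.0]
contact_force: [-3.1, -0.5, 5.8]
gripper_width: 0.0423
grip_force: 63.0
```

Request:
{"name": "send_rows", "arguments": {"motion": [{"translation":[0,0,0],"delta_rot":[0,0,0],"fingers":-0.5},{"translation":[0,0,0],"delta_rot":[0,0,0],"fingers":-0.5},{"translation":[0,0,0],"delta_rot":[0,0,0],"fingers":-0.5},{"translation":[0,0,0],"delta_rot":[0,0,0],"fingers":-0.5},{"translation":[0,0,-2],"delta_rot":[0,0,0],"fingers":-0.5},{"translation":[0,0,-4],"delta_rot":[0,0,0],"fingers":-0.8},{"translation":[0,0,-3],"delta_rot":[0,0,0],"fingers":-1},{"translation":[0,0,0],"delta_rot":[0,0,0],"fingers":-1}]}}

```text
t: 19.6
eef_pos: [0.6429, 0.2499, 0.1263]
tcp_rot: [-0.436, 3.103, 0.001]
contact_force: [-0.9, -0.1, 0.3]
gripper_width: 0.0853
grip_force: 0.0
```

```bash
python3 - <<'E'
from look import *
look(['grn'],.018,'pics/w6.png')
plan(469,-82,120,77)
E
```

```text
grn 15654 [279. 204.] lo [0.6082 0.2252 0.0212] hi [0.6682 0.2718 0.0294] mid [0.6382 0.2485 0.0253] [639.1 248.8] [62.5 44. ] 15.8
at [641.6 249.5 123.9] closing yaw 106.0 j6 -1.64 t 19.6 w 0.0856 F 0.0
 turn [0.001 0.004 0.506] rows 3  shift cm [  9.36 -36.18   0.39]
```

View pics/w6.png

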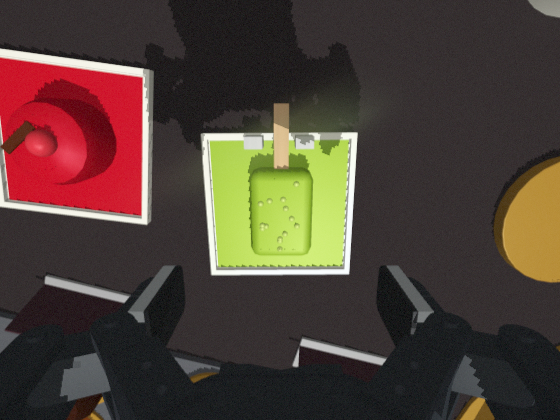

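The pistachio pop lies flat on the green tray, block at (281,212), stick in the fork gap at (281,140). The chocolate pop is next.

Request:
{"name": "send_rows", "arguments": {"motion": [{"translation":[0,0,0],"delta_rot":[0,0,0.17],"fingers":-1},{"translation":[0,0,0],"delta_rot":[0,0,0.17],"fingers":-1},{"translation":[0,0,0],"delta_rot":[0,0,0.17],"fingers":-1},{"translation":[1.2,-4.5,0],"delta_rot":[0,0,0],"fingers":-1},{"translation":[1.2,-4.5,0],"delta_rot":[0,0,0],"fingers":-1},{"translation":[1.2,-4.5,0],"delta_rot":[0,0,0],"fingers":-1},{"translation":[1.2,-4.5,0],"delta_rot":[0,0,0],"fingers":-1},{"translation":[1.2,-4.5,0],"delta_rot":[0,0,0],"fingers":-1},{"translation":[1.2,-4.5,0.2],"delta_rot":[0,0,0],"fingers":-1},{"translation":[1.2,-4.5,0.2],"delta_rot":[0,0,0],"fingers":-1},{"translation":[1,-4.6,0],"delta_rot":[0,0,0],"fingers":-1},{"translation":[0,0,0],"delta_rot":[0,0,0],"fingers":-1}]}}

```text
t: 21.15
eef_pos: [0.4646, -0.0827, 0.1165]
tcp_rot: [-0.368, -3.118, -0.0]
contact_force: [0.7, 0.5, 0.0]
gripper_width: 0.0856
grip_force: 0.0
```

```bash
python3 - <<'E'
from look import *
look(['brn'],.012,'pics/w7.png')
plan(469,-82,27,77)
E
```

```text
brn 1293 [279. 207.] lo [ 0.434  -0.1066  0.0145] hi [ 0.4917 -0.0567  0.0237] mid [ 0.4629 -0.0816  0.0191] [466.4 -81.7] [44.  61.7] 76.7
at [465.4 -81.4 116.6] closing yaw 76.6 j6 -1.75 t 21.2 w 0.0857 F 0.0
 turn [ 0.    -0.002 -0.007] rows 1  shift cm [-0.36  0.03  8.96]
```

View pics/w7.png

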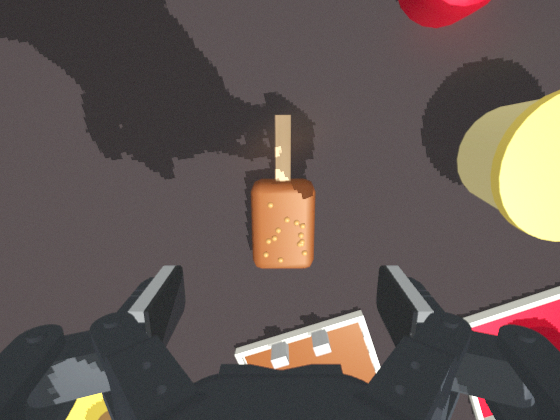

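The chocolate pop lies square between the fingers, block at (283,225) and stick at (283,150), measured at (466.5,-82) mm. I go down and grip.

Request:
{"name": "send_rows", "arguments": {"motion": [{"translation":[-0.1,0,3],"delta_rot":[0,0,0],"fingers":-1},{"translation":[0,0,3],"delta_rot":[0,0,0],"fingers":-1},{"translation":[0,0,2],"delta_rot":[0,0,0],"fingers":-0.8},{"translation":[0,0,0.9],"delta_rot":[0,0,0],"fingers":-0.8},{"translation":[0,0,0],"delta_rot":[0,0,0],"fingers":1},{"translation":[0,0,0],"delta_rot":[0,0,0],"fingers":1},{"translation":[0,0,0],"delta_rot":[0,0,0],"fingers":1},{"translation":[0,0,0],"delta_rot":[0,0,0],"fingers":1},{"translation":[0,0,0],"delta_rot":[0,0,0],"fingers":1},{"translation":[0,0,0],"delta_rot":[0,0,0],"fingers":1}]}}

```text
t: 22.45
eef_pos: [0.4681, -0.081, 0.0291]
tcp_rot: [0.362, 3.119, -0.0]
contact_force: [-0.2, 1.9, 6.2]
gripper_width: 0.0424
grip_force: 62.5
```

```bash
python3 - <<'E'
from plan import *
plan(619,-85.4,100,96.3)
E
```

```text
at [468.1 -81.   29.1] closing yaw 76.8 j6 -1.75 t 22.4 w 0.0424 F 62.5
 turn [-0.     0.002 -0.341] rows 2  shift cm [-14.95  -2.09  -7.09]
```

Request:
{"name": "send_rows", "arguments": {"motion": [{"translation":[0,0,-1],"delta_rot":[0,0,0],"fingers":1},{"translation":[0,0,-3],"delta_rot":[0,0,0],"fingers":1},{"translation":[0,0,-3],"delta_rot":[0,0,0],"fingers":1},{"translation":[0,0,0],"delta_rot":[0,0,-0.17],"fingers":1},{"translation":[0,0,0],"delta_rot":[0,0,-0.17],"fingers":1},{"translation":[-3,-0.4,0],"delta_rot":[0,0,0],"fingers":1},{"translation":[-4,-0.6,0],"delta_rot":[0,0,0],"fingers":1},{"translation":[-4,-0.6,0],"delta_rot":[0,0,0],"fingers":1},{"translation":[-4,-0.5,0],"delta_rot":[0,0,0],"fingers":1},{"translation":[0,0,0],"delta_rot":[0,0,0],"fingers":1},{"translation":[0,0,0],"delta_rot":[0,0,0],"fingers":1}]}}

```text
t: 23.82
eef_pos: [0.6177, -0.0851, 0.098]
tcp_rot: [0.172, -3.135, -0.001]
contact_force: [-0.7, 0.6, -0.8]
gripper_width: 0.0429
grip_force: 61.6
```

```bash
python3 - <<'E'
from look import *
look(['brn'],-.01,'pics/w8.png')
plan(619,-85.4,33.1,96.3)
E
```

```text
brn 21343 [278. 243.] lo [ 0.5727 -0.1353  0.0031] hi [ 0.6447 -0.042   0.0935] mid [ 0.6087 -0.0887  0.0483] [645.1 -84.5] [154.8  99.7] 5.9
at [617.4 -85.2  98.1] closing yaw 96.3 j6 -2.00 t 23.9 w 0.0425 F 61.6
 turn [ 0.001 -0.002 -0.001] rows 1  shift cm [-0.15 -0.04  6.5 ]
```

View pics/w8.png

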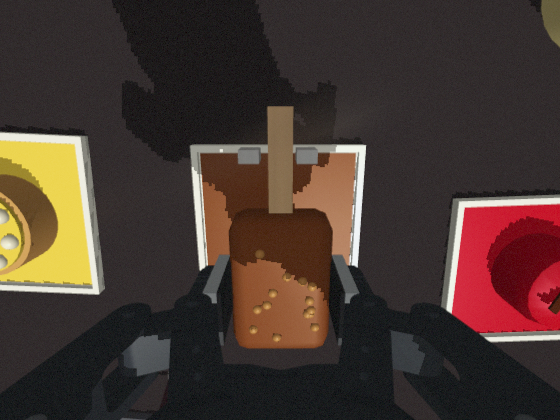

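The pop is level, with its stick at (280,155) between the posts at (249,156) and (307,156). I lower it.

Request:
{"name": "send_rows", "arguments": {"motion": [{"translation":[-0.2,-0.2,0],"delta_rot":[0,0,0],"fingers":1},{"translation":[0,0,2.5],"delta_rot":[0,0,0],"fingers":1},{"translation":[0,0,1.8],"delta_rot":[0,0,0],"fingers":1},{"translation":[0,0,1.2],"delta_rot":[0,0,0],"fingers":1},{"translation":[0,0,0.5],"delta_rot":[0,0,0],"fingers":1},{"translation":[0,0,0.2],"delta_rot":[0,0,0],"fingers":1},{"translation":[0,0,0],"delta_rot":[0,0,0],"fingers":1},{"translation":[0,0,0],"delta_rot":[0,0,0],"fingers":1}]}}

```text
t: 24.88
eef_pos: [0.6214, -0.0873, 0.0369]
tcp_rot: [-0.171, 3.136, -0.001]
contact_force: [-1.0, 0.9, -1.2]
gripper_width: 0.0423
grip_force: 61.6
```

Request:
{"name": "send_rows", "arguments": {"motion": [{"translation":[0,0,0.2],"delta_rot":[0,0,0],"fingers":1},{"translation":[0,0,0.2],"delta_rot":[0,0,0],"fingers":1},{"translation":[0,0,0],"delta_rot":[0,0,0],"fingers":1}]}}

```text
t: 25.25
eef_pos: [0.6212, -0.0872, 0.0332]
tcp_rot: [-0.171, 3.136, -0.0]
contact_force: [-2.4, 0.5, 4.8]
gripper_width: 0.0428
grip_force: 62.2
```

Request:
{"name": "send_rows", "arguments": {"motion": [{"translation":[0,0,0],"delta_rot":[0,0,0],"fingers":-0.5},{"translation":[0,0,0],"delta_rot":[0,0,0],"fingers":-0.5},{"translation":[0,0,0],"delta_rot":[0,0,0],"fingers":-0.5},{"translation":[0,0,0],"delta_rot":[0,0,0],"fingers":-0.5},{"translation":[0,0,-2],"delta_rot":[0,0,0],"fingers":-0.5},{"translation":[0,0,-4],"delta_rot":[0,0,0],"fingers":-0.8},{"translation":[0,0,-3],"delta_rot":[0,0,0],"fingers":-1},{"translation":[5,0,-5],"delta_rot":[0,0,0],"fingers":-1},{"translation":[5,0,-3],"delta_rot":[0,0,0],"fingers":-1},{"translation":[5,0,0],"delta_rot":[0,0,0],"fingers":-1},{"translation":[5,0,0],"delta_rot":[0,0,0],"fingers":-1},{"translation":[0,0,0],"delta_rot":[0,0,0],"fingers":-1}]}}

```text
t: 26.75
eef_pos: [0.4246, -0.1077, 0.1964]
tcp_rot: [0.169, -3.135, -0.001]
contact_force: [0.1, -0.4, 0.2]
gripper_width: 0.0854
grip_force: 0.0
```

```bash
python3 - <<'E'
from look import *
for n in('scene',):
    c=camera_params(n); p,d=read_camera(n); v=V(p,d,c)
    cv2.imwrite('pics/end.png',cv2.resize(p[80:400,60:480,::-1],(788,600),interpolation=cv2.INTER_CUBIC))
    for col,z0 in (('red',.03),('yel',.02),('grn',.02),('brn',.02)):
        for b in v.blobs(col,50):
            P=v.pts(b); P=P[P[:,2]>z0]; 
            if len(P)>40 and abs(P[:,1]).max()<.5: print(col,P.mean(0).round(4),np.percentile(P[:,2],95).round(4),*rect(P))
E
```

```text
red [0.265  0.3138 0.0375] 0.0475 [260.7 317.5] [49.8 54.1] 39.5
red [0.3249 0.2174 0.0378] 0.0473 [321.3 218.7] [48.6 50. ] 59.7
red [0.3436 0.046  0.038 ] 0.0477 [340.6  47.4] [50.2 49.3] 87.0
red [0.6363 0.0912 0.0408] 0.0513 [634.2  92.7] [51.8 51. ] 61.6
yel [0.4598 0.0825 0.0607] 0.0638 [459.5  83.1] [82.1 80.7] 14.6
yel [ 0.6333 -0.2644  0.0338] 0.0382 [ 630.9 -263.1] [55.8 55.2] 75.0
grn [0.6432 0.2464 0.0276] 0.0312 [642.1 248.3] [63.1 45.6] 15.4
brn [ 0.6246 -0.0885  0.028 ] 0.0319 [621.6 -87.2] [65.1 44.6] 6.9
brn [0.8339 0.2234 0.0331] 0.0415 [835.4 235.3] [44.9 52. ] 43.1
brn [0.9128 0.3569 0.0423] 0.0468 [910.9 359.3] [42.  37.1] 2.6
brn [0.8411 0.1148 0.0406] 0.047 [838.7 116.3] [49.6 47.9] 16.4
brn [0.9013 0.1064 0.0337] 0.0425 [903.4 117.1] [44.1 52.9] 21.7
brn [ 0.8276 -0.1278  0.0345] 0.0409 [ 832.9 -123.2] [41.7 53.2] 32.5
brn [ 9.112e-01 -8.000e-04  4.180e-02] 0.0468 [ 9.098e+02 -2.000e-01] [42.9 49.1] 54.5
brn [ 0.8424 -0.2374  0.0422] 0.0469 [ 840.9 -237.4] [41.  47.9] 62.3
```

View pics/end.png

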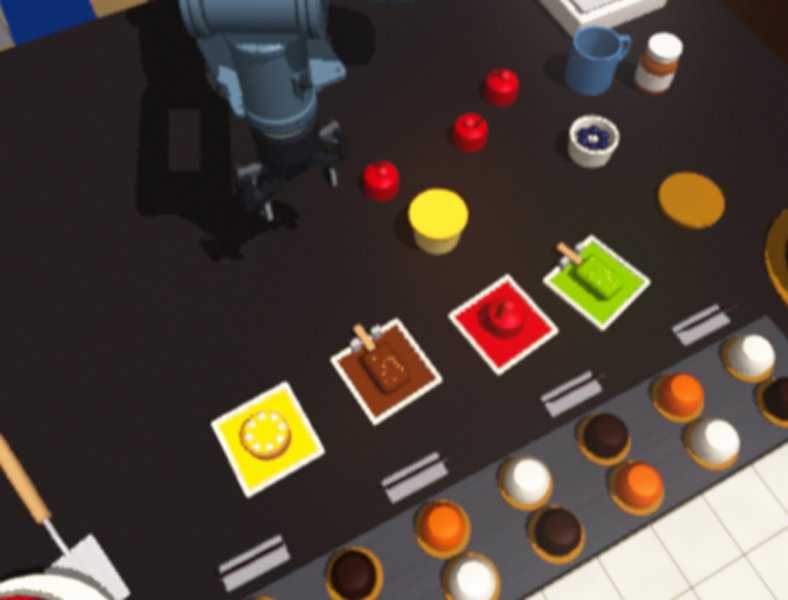

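The final view shows all four pastries centred on their trays, with the tart at (266,433), chocolate at (387,368), cake at (505,315) and pistachio at (600,278). Both sticks lie in their forks, and the tub at (438,215) and ramekin at (593,140) are where they were. The arm is clear, so I hand the job in.

```bash
python3 -c "
from cell import *
print(finish_job())"
```

```text
the job is handed in; nothing more can be done
None
```

All four pastries are set on their own trays with both pop sticks in their forks, the tub and ramekin were left where they stood, and the job was handed in at about 27 s; the hand-in returned no verdict.

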